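Hitch the pull-along elephant to its ring

ROBOT

A 6-joint arm with a two-finger parallel gripper is mounted at the origin on the work surface. World frame = base frame: x ahead of the robot, y to its left, z up, the work surface at z = 0. Lengths are in m, angles in rad, forces in N, time in s.
With the tool pointing down it reaches from about 0.325 to 0.775 m from the base axis. Payload 5.5 kg.
Tool frame: the origin (TCP) lies at the very end of the fingers, on their centre line; the grasp point (between the pads) lies 19 mm behind it; z points along the fingers, y is the line along which they close (so a half turn about z gives the same grasp; the last joint's range is limited). The gripper opens to 88 mm and grips with 3 to 60 N. Pads are 20 mm wide; open, the fingers measure 115 mm over their backs; the gripper's body (75 mm by 178 mm) begins 61 mm behind the grasp point.
Start: joints at [-1.248, 0.091, 1.231, -0, 1.82, -0.057], TCP at [0.222, -0.557, 0.223] pointing down, gripper open.
Joint ranges: [-2.87, 2.87], [-0.86, 2.18], [0.17, 2.46], [-1.51, 4.65], [0.06, 2.69], [-2.65, 2.65]. Speed limits (rad/s): [2.57, 2.57, 3.01, 3.14, 3.14, 3.14].

INTERFACE

Orientations are given as a rotation vector (axis times angle).
In Python, from bench import ctrl, eyes, ticket gives the robot as it stands.
- The arm moves only by the tool step_arm, never from a script. Its argument "moves" is a list of rows, each a list of 3 entries, a list of its own where there are three numbers: the turn, a rotation vector about the tool's x, y, z in rad, then the shift along the tool's x, y, z in mm, then the finger opening in mm, from 0 to 87.8. In form: [[[rx, ry, rz], [x, y, z], claw], ...]. A call has 1 to 20 rows; each row is the pose to reach, as a shift and turn from the pose commanded when the call began, along the tool's axes at that moment; what a row does not reach only later rows make up. A row lasts 1/10 s, in which the tool goes at most 50 mm and 8.59 degrees, less where a joint would pass 70% of its speed; a pose out of reach is approached as far as the arm can. A call with a gripper value outside its range is refused whole. The fingers move at their own pace and stop on an object; "force" is the grip in N (left out, the last holds). Time passes only in rows, so rows that repeat a pose let the fingers close. It gives the time, the measured TCP pose, the force, the opening and the grip force at its end, in the units of the state.
- ctrl.get_obs(): the state, without advancing time (a new reading comes with each control period).
- eyes.snapshot(name): name is "scene" or "top" or "wrist"; returns the picture (384x512x3 uint8, red, green, blue); there is no depth.
- eyes.calibration(name): a dict with "mtx" (3x3 intrinsics, pixels), "xyz" and "rotation" of the camera in the world. Camera axes: x right, y up, looking along -z (the intrinsics and any distortion apply to the point x, -y, -z); pixel columns grow to the right and rows downward; lengths in m; the calibration is good to about 2 mm. A picture is of the moment at which its call begins: read the wrist's pose just before it. calibration takes no time and is no camera call; for the wrist camera it gives the pose at the moment of the call.
- ticket.close_job(): hands the job in; it is judged then, once.
The state is a dict: "time_s": time; "joints": joint angles; "joint_vel": joint speeds; "effort": joint torques, N m; "eef_pos": TCP position; "tcp_rot": TCP orientation; "ft_force": force on the tool from outside, world axes, zero at the start; "moment": the same for the moment, N m; "width": opening from 0.0 (shut) to 1.0 (fully open); "grip_force": force on a finger pad.
Only numpy, scipy, OpenCV 4.12 (cv2) and the standard library are available. Lean on these libraries where they do the work, as an engineer would, in place of code of your own. Each camera call takes 0.05 s, during which the arm holds its last target. There are 200 camera calls.

TASK

Hitch the wooden pull-along elephant to the ring of the little block fixed on the dresser: swing its curved hook tip-first through the ring along the hook's own arc until the collar behind the hook bears on the sprung ring. Hold it there with a light, steady push of about 6 N for a good second without forcing it, then let go, leaving the elephant standing on its wheels with the hook still through the ring. Never press on the ring or block with more than 12 N and leave the other things on the dresser where they stand.

Things in the scene. Friction and masses are not known exactly. Their poses are not given: they have to be found in the camera images.
- elephant: loose toy of light wood, 0.17 to 0.29 kg. Origin: centre of its underside; x forward (to the hook), y left, z up. Flat-sided body 74 mm long (x -37 to 37), 34 mm wide, z 14 to 60 mm; head at x 20 to 42, top at z 69. Four fixed wheels (it slides, does not roll), radius 12 mm, at x +-26, out to y +-23 mm. A 6 mm steel rod leaves its front at y 0, z 36 mm and ends in a hook
- grip (a point): where to grasp the elephant, across its 34 mm width: (0, 0, 42) mm in its frame
- collar (a point): (76, 0, 36) mm in the elephant's frame: centre of the front face of a wooden collar, 20 mm diameter, on the straight rod at x 68 to 76 mm. Here the rod begins to bend to the elephant's right (-y) in a level quarter circle of centre-line radius 34 mm
- arc (a point): centre of the hook's quarter circle: (76, -34, 36) mm in the elephant's frame. Turn the elephant about this point to follow the arc
- tip (a point): centre of the rod's end, the tip of the hook: (110, -34, 36) mm in the elephant's frame; there it points along -y; the rounded end reaches 3 mm further
- block: block screwed to the dresser: wooden foot 34 mm (x -17 to 17) by 56 mm (y -40 to 16), 14 mm high, with an upright sprung steel ring on top. Origin: on the dresser, under the ring's nominal place. The hook enters from +y, tip moving to -y, its arc's centre 34 mm to the ring's -x side. Once home, the elephant is on the +y side, its x along the block's -y
- eye (a point): nominal centre of the ring, 36 mm above the block's origin. Axis along block y; hole 12.4 mm, wire 5 mm, 23 mm over all. The real ring is firmly fixed anywhere from y = -8 to +8 mm of this point, which no pose tells: find it by feel. Pushed to -y the ring yields on a spring, 5 N per mm, and bottoms after 3 mm (15 N); sideways it is rigid
- bottle: bystander: closed glass bottle, 56 mm diameter, 140 mm high; origin at centre of its underside
- pyramid: bystander: wooden stacking pyramid, 80 mm diameter, 97 mm high; origin at centre of its underside
- hedgehog: bystander: ceramic hedgehog about 90 mm long, 56 mm high; origin at centre of its underside
- nightlight: bystander: white plastic night light, 72 mm diameter, 84 mm high, with a small toggle; origin at centre of its underside
Things that resemble listed ones, but are neither listed nor needed, are in the scene too. Of the things that look like the block, the smallest one is meant.

How it is judged:
On the way, in this order (a step that is already met when the one before it is completed fails the run):
1. the tip of the hook has come to the hole of the ring (x of tip in the frame of block between -0.008 and 0.008 m and z of tip in the frame of block between 0.029 and 0.044 m and y of tip in the frame of block between -0.012 and 0.012 m), for 0.02 s.
2. the hook is right through the ring and the collar is held pressed on the ring with 3 to 9 N for 1 s (x of collar in the frame of block between -0.009 and 0.009 m and z of collar in the frame of block between 0.028 and 0.046 m and angle between the x axis of elephant and the y axis of block, either way round below 0.5 rad and y of tip in the frame of block below -0.018 m and y of collar in the frame of block between -0.014 and 0.018 m and contact force between elephant and block between 3 and 9 N), for 1 s.
At the end, for the whole second after the job is handed in: elephant released, at rest and upright on its wheels, hook through the ring: collar face within 9 mm of the ring's axis sideways and in height, from -14 to +22 mm along the block's y; tip beyond y = -18 mm; the elephant's x axis within 0.5 rad of the block's y axis (x of collar in the frame of block between -0.009 and 0.009 m and z of collar in the frame of block between 0.028 and 0.046 m and angle between the x axis of elephant and the y axis of block, either way round below 0.5 rad and y of tip in the frame of block below -0.018 m and y of collar in the frame of block between -0.014 and 0.022 m and height (world z) of elephant below 0.004 m and angle between elephant's own z axis and vertical below 0.12 rad and linear speed of elephant below 0.02 m/s); the robot touches nothing.
It fails at once if the elephant and the hitching block press on each other with more than 12 N (contact force between elephant and block above 12 N).
It fails at once if the elephant is tipped by more than 0.35 rad (angle between elephant's own z axis and vertical above 0.35 rad).
It fails at once if one of the other things is displaced by more than 20 mm (distance of any of bottle, pyramid, hedgehog, nightlight from where it was at the start of the episode above 0.02 m).
It also fails if it takes over 72 s, if anything falls off the work surface, if the arm or the gripper's body presses on something with over 40 N, if the wrist force passes 120 N, or if a joint passes its speed limit or range.

## Working session

There is one attempt and no reset: what is moved stays moved. The work goes in short steps, Python scripts to look and compute and a tool call to move; the robot and the scene stay as the last step left them, time stands still between calls to the robot, and variables do not carry over. Pictures are saved under pics/ and viewed, at most 10 in all, crops included, and the job is handed in when it is done.

Besides the shell and the picture viewer there is one more tool, called after ">>>" in YAML: its name, and indented under it one key for each argument. step_arm: Moves the arm, as the interface text tells. Its arguments: {"type":"object","properties":{"moves":{"type":"array"},"force":{"type":"number"}},"required":["moves"]}

```bash
mkdir -p pics; ls; python3 - <<'E'
from bench import ctrl,eyes
import cv2
print(ctrl.get_obs())
for n in ("scene","top"):
    c=eyes.calibration(n); print(n,c)
    cv2.imwrite(f"pics/{n}0.png",cv2.resize(eyes.snapshot(n)[...,::-1],(800,600),interpolation=cv2.INTER_CUBIC))
E
```

```text
pics
{'time_s': 0.0, 'joints': array([-1.24773065e+00,  9.18291373e-02,  1.23188330e+00,  4.26765715e-06,
        1.81978578e+00, -5.67063010e-02]), 'joint_vel': array([-0.0002549 , -0.00052772, -0.00012423,  0.00021472, -0.00047404,
       -0.001267  ]), 'effort': array([-1.61877382e-03, -4.46452045e+01, -4.06446648e+01,  6.96239085e-02,
        2.92104419e-02, -1.51325207e-04]), 'eef_pos': array([ 0.22232735, -0.5569701 ,  0.22152613]), 'tcp_rot': array([-3.08326930e+00, -5.92611008e-01,  3.90786095e-04]), 'ft_force': array([ 0.81111016, -0.03400339,  0.27861022]), 'moment': array([-0.001377  , -0.03377343, -0.0075169 ]), 'grip_force': 0.0, 'width': 1.000660569906486}
scene {'mtx': array([[429.81164879,   0.        , 251.33622222],
       [  0.        , 429.81164879, 192.35222544],
       [  0.        ,   0.        ,   1.        ]]), 'xyz': array([ 1.08554188, -0.70651429,  0.68670334]), 'rotation': array([0.87350813, 0.27575214, 0.5571891 ])}
top {'mtx': array([[363.73117722,   0.        , 257.2519176 ],
       [  0.        , 363.73117722, 193.01663607],
       [  0.        ,   0.        ,   1.        ]]), 'xyz': array([ 0.4835911 , -0.04361078,  1.01209485]), 'rotation': array([ 0.13984567, -0.10838196, -1.59452731])}
```

View pics/scene0.png

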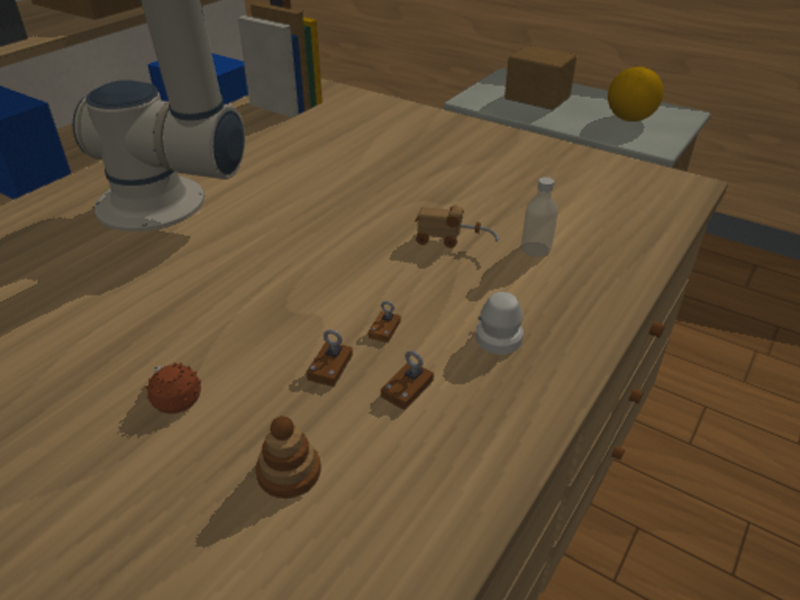

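View pics/top0.png

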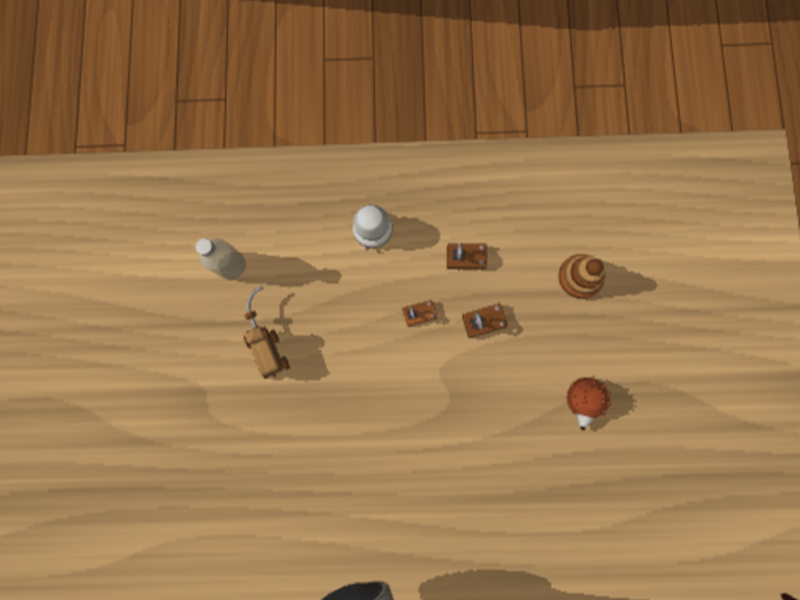

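The scene picture shows the elephant at (440,225) with the bottle ahead of it. In the top picture the elephant's body is at (265,350), collar (250,315) and hook tip (260,289). The smallest block is at (420,313), with its ring at the left end (410,313), so block +y points roughly to world +y.

```bash
cat > h.py <<'E'
import numpy as np, cv2
from scipy.spatial.transform import Rotation as R
from bench import ctrl,eyes
def ray(c,uv):
    uv=np.atleast_2d(uv).astype(float)
    d=np.c_[(uv-c["mtx"][:2,2])/c["mtx"][0,0],np.ones(len(uv))]*[1,-1,-1]
    return R.from_rotvec(c["rotation"]).apply(d)
def plane(c,uv,z):
    d=ray(c,uv); o=np.array(c["xyz"]); return o+d*((z-o[2])/d[:,2])[:,None]
def proj(c,P):
    q=R.from_rotvec(c["rotation"]).inv().apply(np.atleast_2d(P)-c["xyz"])*[1,-1,-1]
    return q[:,:2]/q[:,2:]*c["mtx"][0,0]+c["mtx"][:2,2]
def tf(pose,P):  # pose x,y,z,yaw ; P local metres
    x,y,z,a=pose; return R.from_euler('z',a).apply(np.atleast_2d(P))+[x,y,z]
def tool_delta(p_w,rot_w): # target tcp pos + Rotation -> tool-frame rotvec, shift mm
    o=ctrl.get_obs(); T=R.from_rotvec(o["tcp_rot"])
    return (T.inv()*rot_w).as_rotvec(), T.inv().apply(np.array(p_w)-o["eef_pos"])*1000
E
python3 - <<'E'
from h import *
c=eyes.calibration("top"); s=.64
print(R.from_rotvec(c["rotation"]).as_matrix().round(2))
for n,uv,z in [("collar",(250,315),.036),("tip",(260,289),.036),("bodymid",(265,352),.06),("blkL",(405,315),.014),("blkR",(435,312),.014),("foot corners",(403,307),.014),("",(432,301),.014),("",(437,319),.014),("",(407,326),.014),("bottletop",(205,246),.14),("nl",(372,222),.07),("bigblk",(485,320),.02),("b2",(467,256),.02)]:
    print(n,plane(c,np.array(uv)*s,z).round(4))
E
```

```text
[[-0.03  0.99 -0.16]
 [-1.   -0.03 -0.02]
 [-0.02  0.16  0.99]]
collar [[0.6229 0.2394 0.036 ]]
tip [[0.6685 0.2225 0.036 ]]
bodymid [[0.5559 0.206  0.06  ]]
blkL [[ 0.6181 -0.0305  0.014 ]]
blkR [[ 0.622  -0.0837  0.014 ]]
foot corners [[ 0.6326 -0.0273  0.014 ]]
 [[ 0.6418 -0.0791  0.014 ]]
 [[ 0.6094 -0.0868  0.014 ]]
 [[ 0.5984 -0.0335  0.014 ]]
bottletop [[0.721 0.283 0.14 ]]
nl [[0.7734 0.0212 0.07  ]]
bigblk [[ 0.6045 -0.1705  0.02  ]]
b2 [[ 0.7204 -0.1441  0.02  ]]
```

```bash
cat >> h.py <<'E'
def down(ydeg): # tool pointing down with tool y at ydeg in world
    a=np.radians(ydeg); y=np.array([np.cos(a),np.sin(a),0]); z=np.array([0,0,-1.])
    return R.from_matrix(np.c_[np.cross(y,z),y,z])
E
python3 - <<'E'
from h import *
np.set_printoptions(precision=4,suppress=True)
c=eyes.calibration("wrist");o=ctrl.get_obs();T=R.from_rotvec(o["tcp_rot"])
print("cam in tool",T.inv().apply(c["xyz"]-o["eef_pos"]),"\n",(T.inv()*R.from_rotvec(c["rotation"])).as_matrix(),c["mtx"][0])
print(T.as_matrix())
print(tool_delta([.60,-.045,.21],down(41)))
E
```

```text
cam in tool [ 0.0732 -0.0005 -0.1619] 
 [[ 0.0008  0.9641  0.2656]
 [ 1.     -0.0007 -0.0004]
 [-0.0002  0.2656 -0.9641]] [331.4454   0.     254.082 ]
[[ 0.9287  0.3708 -0.0006]
 [ 0.3708 -0.9287  0.0017]
 [ 0.0001 -0.0018 -1.    ]]
(array([-0.0011, -0.0018, -1.9066]), array([ 540.5591, -335.4613,   12.2602]))
```

>>> step_arm:
  moves:
    - [[0, 0, -1.9], [560, -370, 82], 87]
    - [[0, 0, -1.9], [560, -370, 82], 87]
    - [[0, 0, -1.9], [560, -370, 82], 87]
    - [[0, 0, -1.9], [560, -370, 82], 87]
    - [[0, 0, -1.9], [560, -370, 82], 87]
    - [[0, 0, -1.9], [560, -370, 82], 87]
    - [[0, 0, -1.9], [560, -370, 82], 87]
    - [[0, 0, -1.9], [560, -370, 82], 87]
    - [[0, 0, -1.9], [560, -370, 82], 87]
    - [[0, 0, -1.9], [560, -370, 82], 87]
    - [[0, 0, -1.9], [560, -370, 82], 87]
    - [[0, 0, -1.9], [560, -370, 82], 87]
    - [[0, 0, -1.9], [560, -370, 82], 87]
    - [[0, 0, -1.9], [560, -370, 82], 87]
    - [[0, 0, -1.9], [560, -370, 82], 87]
    - [[0, 0, -1.9], [560, -370, 82], 87]

```text
time_s: 1.7
eef_pos: [0.605, -0.0058, 0.1398]
tcp_rot: [-1.31, -2.854, 0.002]
ft_force: [-0.1, -0.4, 0.0]
width: 0.99
grip_force: 0.0
```

```bash
python3 - <<'E'
from h import *
import json
o=ctrl.get_obs();print(o["eef_pos"],o["joints"],o["joint_vel"].round(3))
c=eyes.calibration("wrist");im=eyes.snapshot("wrist")
json.dump({k:np.array(v).tolist() for k,v in c.items()},open("w1.json","w"))
cv2.imwrite("pics/w1raw.png",im[...,::-1])
print(proj(c,tf((.618,-.045,0,.19),[[0,0,0],[0,0,.036],[.017,.016,.014],[-.017,-.04,.014]])))
cv2.imwrite("pics/w1.png",cv2.resize(im[...,::-1],(800,600),interpolation=cv2.INTER_CUBIC))
E
```

```text
[ 0.60500682 -0.00584771  0.13978342] [-6.55744138e-02  1.05357949e-01  1.36180975e+00 -5.48645681e-04
  1.67620423e+00 -7.75557189e-01] [-0.031 -0.025  0.007 -0.001  0.002 -0.001]
[[237.20328827 215.76320451]
 [235.15008184 230.27502267]
 [261.0022836  215.50910306]
 [200.28928712 246.96389429]]
```

View pics/w1.png

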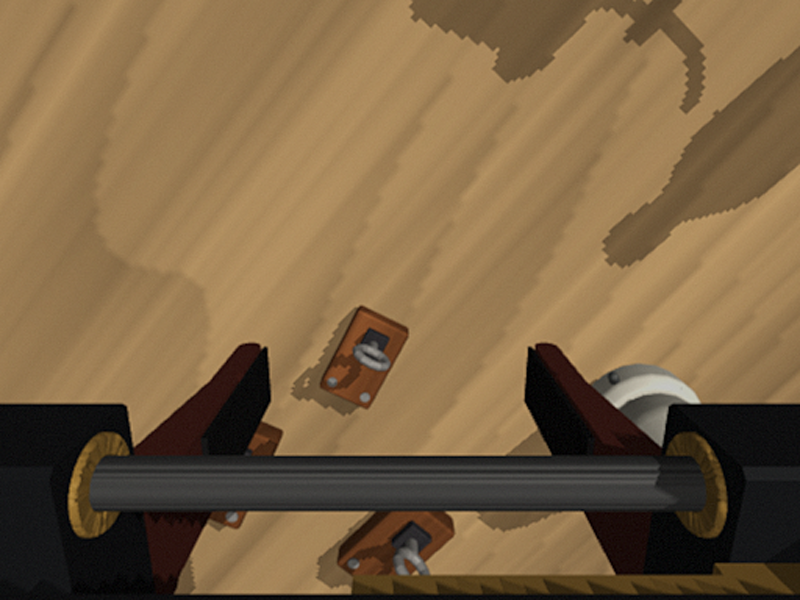

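The wrist view shows the small block between the fingers: foot corners near (362,306), (408,328), (368,409), (320,388), ring at about (373,356). I'll enlarge it once for an exact fit.

```bash
python3 - <<'E'
import cv2
im=cv2.imread("pics/w1raw.png")[190:266,190:291]
cv2.imwrite("pics/w1c.png",cv2.resize(im,None,fx=7.9,fy=7.9,interpolation=cv2.INTER_CUBIC))
E
```

```text
(no output)
```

View pics/w1c.png

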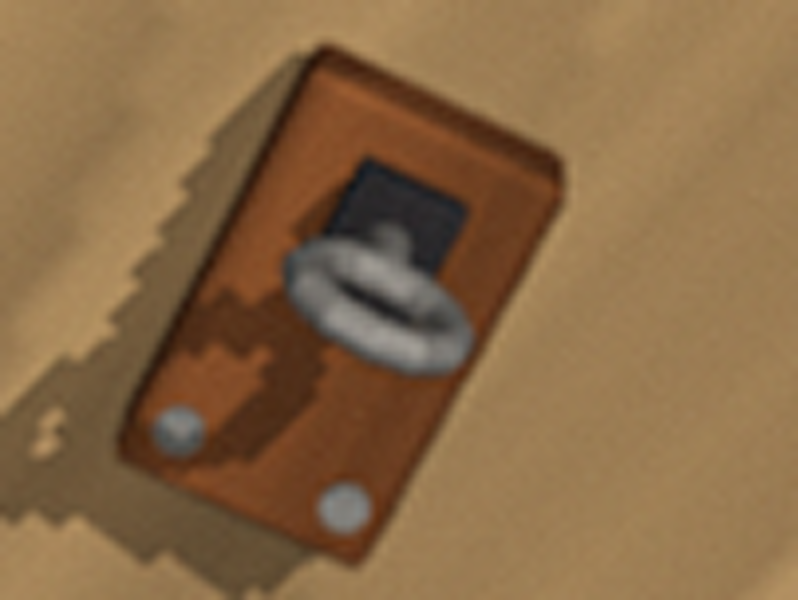

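```bash
python3 - <<'E'
from h import *
import json
from scipy.optimize import least_squares
np.set_printoptions(precision=4,suppress=True)
c={k:np.array(v) for k,v in json.load(open("w1.json")).items()}
f=lambda u:(np.array(u)+.5)/7.9-.5+190
uv=f([(316,72),(556,194),(356,553),(128,440)])
P=np.array([[-17,16,14],[17,16,14],[17,-40,14],[-17,-40,14]])/1000
r=least_squares(lambda p:(proj(c,tf((p[0],p[1],0,p[2]),P))-uv).ravel(),[.618,-.045,.19])
x,y,a=r.x; print(r.x,np.degrees(a),r.fun)
w=plane(c,f((378,307)),.036); print("ring",w,R.from_euler('z',-a).apply(w-[x,y,0])*1000)
for q in [(284,285),(472,345)]: print(R.from_euler('z',-a).apply(plane(c,f(q),.036)-[x,y,0])*1000)
# delta to view elephant: elephant yaw 26deg
yaw=26; 
print(tool_delta([.556,.206,.15],down(116)))
E
```

```text
[ 0.6181 -0.0428  0.2318] 13.281280155831713 [-0.3158 -2.0643  2.4415 -1.2112  0.5302  2.1919 -2.7079  1.5387]
ring [[ 0.6184 -0.0424  0.036 ]] [[ 0.3623  0.3212 36.    ]]
[[-9.8623 -2.0941 36.    ]]
[[11.4986  1.0715 36.    ]]
(array([-0.0007, -0.0009, -1.3159]), array([193.2444, 101.2013,  -9.7596]))
```

```bash
python3 - <<'E'
from h import *
import json
from scipy.optimize import least_squares
np.set_printoptions(precision=4,suppress=True)
c={k:np.array(v) for k,v in json.load(open("w1.json")).items()}
print(c.keys(),c["xyz"],c["mtx"])
f=lambda u:(np.array(u)+.5)/7.9-.5+190
uv=f([(316,72),(556,194),(356,553),(128,440)])
P=np.array([[-17,16,14],[17,16,14],[17,-40,14],[-17,-40,14]])/1000
w=plane(c,uv,.014); print(w, [np.linalg.norm(w[i]-w[(i+1)%4]) for i in range(4)])
P2=P.copy()
r=least_squares(lambda p:(proj(c,tf((p[0],p[1],0,p[2]),P*[p[3],p[4],1]))-uv).ravel(),[.618,-.045,.19,1,1]); print("scale",r.x,r.fun)
# base/silhouette bottom edge at z=0 on +y side
uvb=f([(322,47),(563,168)]);w=plane(c,uvb,0.0);print(w)
img=cv2.imread("pics/w1raw.png")
x,y,a,*_=r.x
S=lambda q:((q+.5-190)*7.9-.5).astype(int)
cr=cv2.imread("pics/w1c.png")
Q=np.vstack([P,P*[1,1,0]])
q=S(proj(c,tf((x,y,0,a),Q)))
for i in range(4):
    for s,t in ((i,(i+1)%4),(4+i,4+(i+1)%4),(i,i+4)): cv2.line(cr,tuple(map(int,q[s])),tuple(map(int,q[t])),(0,255,0),1)
t=np.linspace(0,2*np.pi,60)
for rr,col in((.0062,(255,0,0)),(.0115,(255,255,0))):
    q=S(proj(c,tf((x,y,0,a),np.c_[rr*np.cos(t),0*t,.036+rr*np.sin(t)])))
    cv2.polylines(cr,[q.reshape(-1,1,2).astype(np.int32)],True,col,1)
cv2.imwrite("pics/w1ov.png",cr)
E
```

```text
dict_keys(['mtx', 'xyz', 'rotation']) [0.5577 0.0501 0.3018] [[331.4454   0.     254.082 ]
 [  0.     331.4454 188.0225]
 [  0.       0.       1.    ]]
[[ 0.5993 -0.0325  0.014 ]
 [ 0.63   -0.0257  0.014 ]
 [ 0.642  -0.0764  0.014 ]
 [ 0.6117 -0.0827  0.014 ]] [np.float64(0.03143587006072224), np.float64(0.05207474024307645), np.float64(0.030920346093088847), np.float64(0.051754755384922094)]
scale [ 0.6182 -0.0435  0.2303  0.9163  0.9268] [ 0.1725  0.3251  0.1018 -0.1837  0.1439 -0.3317 -0.4263  0.1781]
[[ 0.5999 -0.0336  0.    ]
 [ 0.632  -0.0263  0.    ]]
```

View pics/w1ov.png

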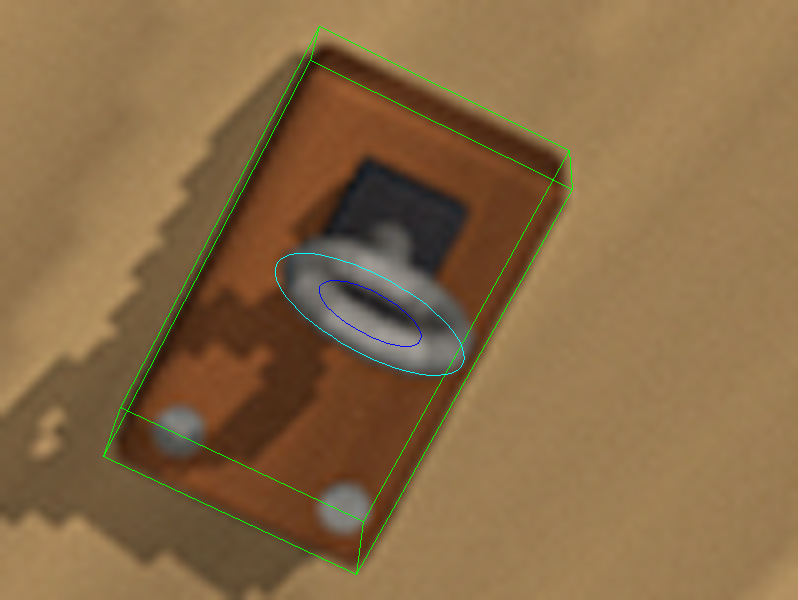

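The overlay fits the block well, apart from the chamfered edges. The ring sits about 0.5 mm in +x and 1 mm in +y of nominal. I'll view the elephant at the same tool yaw so that camera bias cancels.

>>> step_arm:
  moves:
    - [[0, 0, 0], [180, 174, -25], 87]
    - [[0, 0, 0], [180, 174, -25], 87]
    - [[0, 0, 0], [180, 174, -25], 87]
    - [[0, 0, 0], [180, 174, -25], 87]
    - [[0, 0, 0], [180, 174, -25], 87]
    - [[0, 0, 0], [180, 174, -25], 87]
    - [[0, 0, 0], [180, 174, -25], 87]
    - [[0, 0, 0], [180, 174, -25], 87]

```text
time_s: 2.55
eef_pos: [0.6205, 0.2417, 0.1658]
tcp_rot: [1.315, 2.853, -0.001]
ft_force: [-0.4, -0.6, -0.3]
width: 0.992
grip_force: 0.0
```

```bash
python3 - <<'E'
from h import *
import json
o=ctrl.get_obs();print(o["eef_pos"],o["joints"].round(3))
c=eyes.calibration("wrist");im=eyes.snapshot("wrist")
json.dump({k:np.array(v).tolist() for k,v in c.items()},open("w2.json","w"))
cv2.imwrite("pics/w2raw.png",im[...,::-1])
q=proj(c,tf((.556,.206,0,np.radians(26)),np.array([[-37,0,60],[42,0,60],[76,0,36],[110,-34,36],[-37,17,60],[-37,-17,60]])/1000));print(q)
u0=int(np.clip(q[:,0].mean()-100,0,312));v0=int(np.clip(q[:,1].mean()-75,0,234));print(u0,v0)
cv2.imwrite("pics/w2.png",cv2.resize(im[v0:v0+150,u0:u0+200,::-1],(800,600),interpolation=cv2.INTER_CUBIC))
E
```

```text
[0.62045879 0.2417135  0.16579212] [ 3.210e-01  2.670e-01  1.135e+00 -1.000e-03  1.740e+00 -3.860e-01]
[[121.06858159 158.47564257]
 [215.37000112 181.94110211]
 [254.74326129 184.39851351]
 [280.52993584 226.80031463]
 [124.17395541 138.27629815]
 [118.06273301 178.02761092]]
85 102
```

View pics/w2.png

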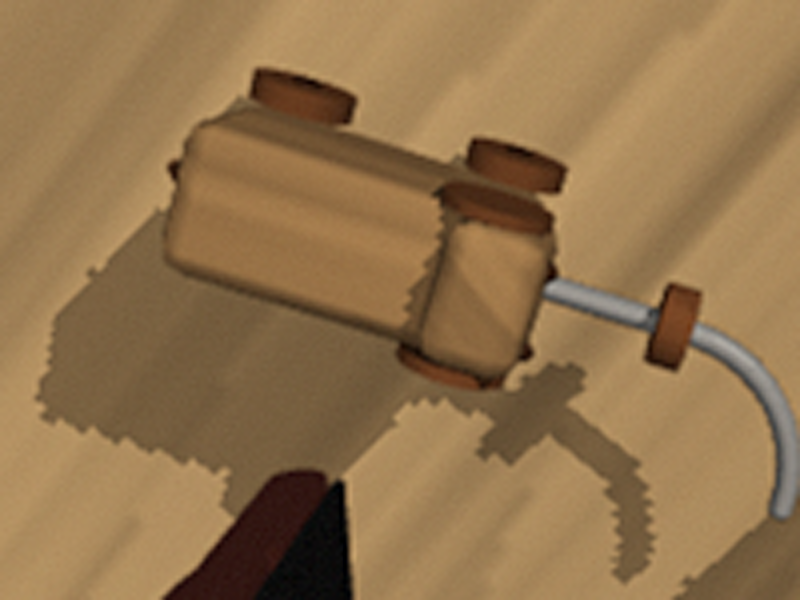

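```bash
python3 - <<'E'
from h import *
import json
from scipy.optimize import least_squares
np.set_printoptions(precision=4,suppress=True)
c={k:np.array(v) for k,v in json.load(open("w2.json")).items()}
f=lambda u:(np.array(u)+.5)/4-.5+[85,102]
P=np.array([[110,-36.5,36],[72,0,36],[100,-10,36],[-37,0,52],[44,0,36]])/1000
uv=f([(782,516),(673,328),(757,375),(176,195),(549,289)])
r=least_squares(lambda p:(proj(c,tf((p[0],p[1],0,p[2]),P))-uv).ravel(),[.556,.206,.45],loss='soft_l1')
x,y,a=r.x;print(r.x,np.degrees(a),r.fun.reshape(-1,2)*1)
ey=np.degrees(a)+90
print("above",tool_delta([x,y,.15],down(ey)))
print("tip world",tf((x,y,0,a),[.11,-.034,.036]))
E
```

```text
[0.5557 0.2105 0.4069] 23.31144323791916 [[-0.7237 -0.6299]
 [-0.4488 -0.739 ]
 [ 4.3129  6.1875]
 [-0.7741  0.053 ]
 [ 0.9133  0.1301]]
above (array([-0.0006,  0.0002, -1.2714]), array([ 18.522 , -69.4485,  15.8191]))
tip world [[0.6701 0.2228 0.036 ]]
```

The picture shows the elephant clearly: rear (176,195), collar (673,328) and hook tip (782,516). The fit is good to about 0.7 px.

>>> step_arm:
  moves:
    - [[0, 0, -0.15], [18.5, -69.5, 16], 87]
    - [[0, 0, -0.3], [18.5, -69.5, 16], 87]
    - [[0, 0, -0.45], [18.5, -69.5, 16], 87]
    - [[0, 0, -0.6], [18.5, -69.5, 16], 87]
    - [[0, 0, -0.75], [18.5, -69.5, 16], 87]
    - [[0, 0, -0.9], [18.5, -69.5, 16], 87]
    - [[0, 0, -1.05], [18.5, -69.5, 16], 87]
    - [[0, 0, -1.2], [18.5, -69.5, 16], 87]
    - [[0, 0, -1.271], [18.5, -69.5, 16], 87]
    - [[0, 0, -1.271], [18.5, -69.5, 16], 87]
    - [[0, 0, -1.271], [18.5, -69.5, 60], 87]
    - [[0, 0, -1.271], [18.5, -69.5, 100], 87]
    - [[0, 0, -1.271], [18.5, -69.5, 130], 87]
    - [[0, 0, -1.271], [18.5, -69.5, 142], 87]
    - [[0, 0, -1.271], [18.5, -69.5, 142.5], 87]
    - [[0, 0, -1.271], [18.5, -69.5, 142.5], 87]

```text
time_s: 4.2
eef_pos: [0.5564, 0.2125, 0.0249]
tcp_rot: [-0.636, 3.074, 0.0]
ft_force: [0.2, -0.3, 0.1]
width: 0.986
grip_force: 0.0
```

```bash
python3 - <<'E'
from h import *
np.set_printoptions(precision=4,suppress=True)
o=ctrl.get_obs();print(o["eef_pos"],o["joints"],o["ft_force"])
print(tool_delta([.5557,.2105,.023],down(113.31)))
E
```

```text
[0.5564 0.2125 0.0249] [ 0.3077  0.1289  1.5425 -0.      1.468  -1.6709] [ 0.1629 -0.2982  0.1281]
(array([-0.0002,  0.0021,  0.001 ]), array([ 1.4233, -1.5807,  1.8616]))
```

>>> step_arm:
  moves:
    - [[0, 0, 0], [1.4, -1.6, 1.5], 87]
    - [[0, 0, 0], [1.4, -1.6, 1.5], 60]
    - [[0, 0, 0], [1.4, -1.6, 1.5], 30]
    - [[0, 0, 0], [1.4, -1.6, 1.5], 30]
    - [[0, 0, 0], [1.4, -1.6, 1.5], 30]
    - [[0, 0, 0], [1.4, -1.6, 1.5], 30]
    - [[0, 0, 0], [1.4, -1.6, 1.5], 30]
    - [[0, 0, 0], [1.4, -1.6, 1.5], 30]
  force: 30

```text
time_s: 5.0
eef_pos: [0.5548, 0.2107, 0.0216]
tcp_rot: [0.638, -3.076, -0.0]
ft_force: [-0.4, 0.3, 0.2]
width: 0.397
grip_force: 1.4
```

```bash
python3 - <<'E'
from h import *
np.set_printoptions(precision=4,suppress=True)
o=ctrl.get_obs();print(o["eef_pos"],o["joints"],o["ft_force"],o["width"]*87.8,o["grip_force"])
T=R.from_rotvec(o["tcp_rot"]).as_matrix();print(T)
E
```

```text
[0.5548 0.2107 0.0216] [ 0.3056  0.1278  1.5497  0.0001  1.4642 -1.6744] [-0.3518  0.2619  0.1899] 34.85591845120322 1.3538425415754318
[[-0.9174 -0.3979 -0.0001]
 [-0.3979  0.9174  0.    ]
 [ 0.0001  0.0001 -1.    ]]
```

>>> step_arm:
  moves:
    - [[0, 0, 0], [0, 0, 0], 30]
    - [[0, 0, 0], [0, 0, 0], 30]
    - [[0, 0, 0], [0, 0, 0], 30]
    - [[0, 0, 0], [0, 0, -8], 30]
    - [[0, 0, 0], [0, 0, -16], 30]
    - [[0, 0, 0], [0, 0, -16], 30]
    - [[0, 0, 0], [0, 0, -16], 30]
  force: 30

```text
time_s: 5.7
eef_pos: [0.5551, 0.2107, 0.0381]
tcp_rot: [-0.638, 3.075, 0.0]
ft_force: [-0.9, 0.2, -2.9]
width: 0.384
grip_force: 29.8
```

```bash
cat >> h.py <<'E'
BX,BY,BA=.6182,-.0435,np.radians(13.2); RX=.0005; K=.00075
def tcp_at(th,yc,lift=.001,dx=0,z0=.0216): # swing th deg about arc centre (RX-34mm, yc) in block frame; elephant lifted
    yaw=BA-np.radians(th)
    C=tf((BX,BY,0,BA),[RX-.034+dx,yc,0])[0]
    p=C+R.from_euler('z',yaw).apply([-.076-K,.034,0]); p[2]=z0+lift
    return p,down(np.degrees(yaw)+90)
def eleph(): # tip, collar in block frame from FK (mm), yaw rel. block, force in block frame
    o=ctrl.get_obs();T=R.from_rotvec(o["tcp_rot"]);y=T.apply([0,1,0]);yaw=np.arctan2(y[1],y[0])-np.pi/2
    ro=R.from_euler('z',yaw);O=o["eef_pos"]+ro.apply([K,0,0]);O[2]-=.0216
    b=R.from_euler('z',-BA);L=lambda q:b.apply(O+ro.apply(q)-[BX,BY,0])*1000
    return dict(t=o["time_s"],tip=L([.11,-.034,.036]).round(2),collar=L([.076,0,.036]).round(2),th=round(np.degrees(BA-yaw),2),F=b.apply(o["ft_force"]).round(2),M=o["moment"].round(3),grip=o["grip_force"],w=o["width"]*87.8)
E
python3 - <<'E'
from h import *
np.set_printoptions(precision=4,suppress=True)
print(eleph())
print(tool_delta(*tcp_at(0,.031)),tcp_at(0,.031)[0])
E
```

```text
{'t': 5.7, 'tip': array([111.62, 248.17,  52.53]), 'collar': array([ 72.12, 275.58,  52.53]), 'th': np.float64(-10.24), 'F': array([-0.81,  0.38, -2.87]), 'M': array([ 0.039, -0.089, -0.016]), 'grip': 29.82417583465576, 'w': 33.710103840174135}
(array([-0.    ,  0.0009,  0.1788]), array([ 140.1727, -174.7882,   15.4277])) [ 0.496  -0.0054  0.0226]
```

>>> step_arm:
  moves:
    - [[0, 0, 0.06], [28, -35, 0], 30]
    - [[0, 0, 0.12], [70, -87, 0], 30]
    - [[0, 0, 0.179], [112, -140, 0], 30]
    - [[0, 0, 0.179], [132, -164, 4], 30]
    - [[0, 0, 0.179], [140, -174.8, 10], 30]
    - [[0, 0, 0.179], [140, -174.8, 14.5], 30]
    - [[0, 0, 0.179], [140, -174.8, 14.5], 30]
    - [[0, 0, 0.179], [140, -174.8, 14.5], 30]

```text
time_s: 6.5
eef_pos: [0.4961, -0.0045, 0.0231]
tcp_rot: [0.362, -3.121, -0.001]
ft_force: [0.2, -0.2, -2.6]
width: 0.383
grip_force: 29.8
```

```bash
python3 - <<'E'
from h import *
np.set_printoptions(precision=4,suppress=True)
print(eleph(), ctrl.get_obs()["joints"])
print(tool_delta(*tcp_at(0,.012)))
for n in ("top","scene"):
    c=eyes.calibration(n); im=eyes.snapshot(n)[...,::-1]; cv2.imwrite(f"pics/{n}1raw.png",im)
    q=proj(c,tf((BX,BY,0,BA),[RX,.02,.036]))[0]; u,v=(q-[32,24]).astype(int); print(n,u,v)
    cv2.imwrite(f"pics/{n}1.png",cv2.resize(im[v:v+48,u:u+64],(640,480),interpolation=cv2.INTER_CUBIC))
a=cv2.imread("pics/top1.png");b=cv2.imread("pics/scene1.png");cv2.imwrite("pics/both1.png",cv2.resize(np.hstack([a,b]),(800,300)))
E
```

```text
{'t': 6.5, 'tip': array([ 0.74, 31.88, 37.5 ]), 'collar': array([-33.27,  65.86,  37.5 ]), 'th': np.float64(-0.03), 'F': array([ 0.11, -0.25, -2.6 ]), 'M': array([ 0.054, -0.15 , -0.018]), 'grip': 29.824233055114746, 'w': 33.63037855346522} [-0.0781 -0.1362  1.8102  0.0006  1.4678 -1.8799]
(array([ 0.0006, -0.    ,  0.0005]), array([  0.2352, -19.8237,   0.4901]))
top 224 178
scene 219 167
```

View pics/both1.png

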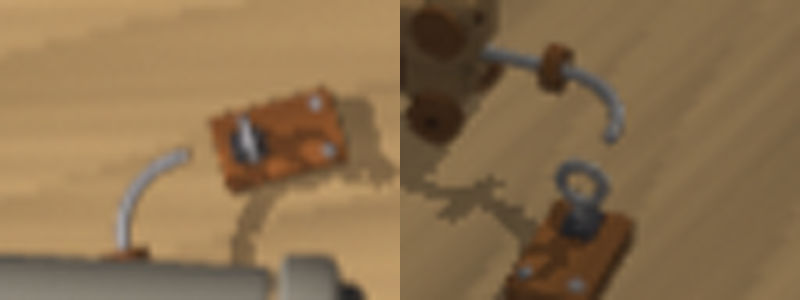

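Both views show the hook tip just short of the ring: tip end (189,153) and ring (246,138) in the top view, tip end (614,140) and ring (582,184) in the scene view.

```bash
python3 - <<'E'
from h import *
np.set_printoptions(precision=2,suppress=True)
bl=lambda w:R.from_euler('z',-BA).apply(w-[BX,BY,0])*1000
for n,o,tip,ring in(("top",(224,178),(187,153),(246,138)),("scene",(219,167),(214,138),(182.5,184))):
    c=eyes.calibration(n); f=lambda q:(np.array(q)+.5)/6.25-.5+o
    t=bl(plane(c,f(tip),.0375));r=bl(plane(c,f(ring),.036));print(n,t,r,t-r)
E
```

```text
top [[ 2.5  28.34 37.5 ]] [[ 2.49  1.95 36.  ]] [[ 0.   26.39  1.5 ]]
scene [[ 0.2  29.01 37.5 ]] [[-1.43 -0.66 36.  ]] [[ 1.63 29.67  1.5 ]]
```

>>> step_arm:
  moves:
    - [[0, 0, 0], [0, -8, 0.3], 30]
    - [[0, 0, 0], [0, -16, 0.5], 30]
    - [[0, 0, 0], [0, -22, 0.8], 30]
    - [[0, 0, 0], [0, -23.5, 0.8], 30]
    - [[0, 0, 0], [0, -24, 0.8], 30]
    - [[0, 0, 0], [0, -24, 0.8], 30]

```text
time_s: 7.2
eef_pos: [0.5013, -0.0288, 0.0223]
tcp_rot: [0.36, -3.121, -0.0]
ft_force: [-0.4, -0.4, -2.3]
width: 0.385
grip_force: 29.8
```

```bash
python3 -c "
from h import *
print(eleph())"
```

```text
{'t': 7.2, 'tip': array([ 0.31,  6.9 , 36.67]), 'collar': array([-33.68,  40.91,  36.67]), 'th': np.float64(0.03), 'F': array([-0.5 , -0.33, -2.28]), 'M': array([ 0.096, -0.103, -0.006]), 'grip': 29.824162423610687, 'w': 33.798761818352524}
```

>>> step_arm:
  moves:
    - [[0, 0, 0], [0, -0.7, 0], 30]
    - [[0, 0, 0], [0, -1.4, 0], 30]
    - [[0, 0, 0], [0, -2, 0], 30]

```text
time_s: 7.5
eef_pos: [0.5018, -0.0307, 0.0224]
tcp_rot: [-0.361, 3.121, -0.0]
ft_force: [-0.2, 0.3, -3.0]
width: 0.389
grip_force: 29.8
```

```bash
python3 -c "
from h import *
print(eleph())"
```

```text
{'t': 7.5, 'tip': array([ 0.4 ,  5.06, 36.78]), 'collar': array([-33.6 ,  39.06,  36.78]), 'th': np.float64(-0.0), 'F': array([-0.16,  0.31, -2.96]), 'M': array([ 0.025, -0.16 , -0.03 ]), 'grip': 29.824099838733673, 'w': 34.115626523289556}
```

>>> step_arm:
  moves:
    - [[0, 0, 0], [0, -0.7, 0], 30]
    - [[0, 0, 0], [0, -1.4, 0], 30]
    - [[0, 0, 0], [0, -2, 0], 30]

```text
time_s: 7.8
eef_pos: [0.5023, -0.0327, 0.0224]
tcp_rot: [-0.361, 3.121, 0.0]
ft_force: [0.3, -1.2, -3.2]
width: 0.385
grip_force: 29.8
```

>>> step_arm:
  moves:
    - [[0, 0, 0], [0, -0.7, 0], 30]
    - [[0, 0, 0], [0, -1.4, 0], 30]
    - [[0, 0, 0], [0, -2, 0], 30]

```text
time_s: 8.1
eef_pos: [0.5028, -0.0347, 0.0224]
tcp_rot: [-0.361, 3.121, 0.0]
ft_force: [-0.1, -0.3, -1.7]
width: 0.39
grip_force: 29.8
```

```bash
python3 -c "
from h import *
np.set_printoptions(precision=4,suppress=True)
print(eleph())
o=ctrl.get_obs();T=R.from_rotvec(o['tcp_rot'])
for th in (5,10,15,20,25,30): print(th,*tool_delta(*tcp_at(th,.001,lift=.0007)))"
```

```text
{'t': 8.1, 'tip': array([ 0.38,  0.91, 36.75]), 'collar': array([-33.62,  34.92,  36.75]), 'th': np.float64(0.01), 'F': array([-0.12, -0.26, -1.69]), 'M': array([ 0.094, -0.099,  0.026]), 'grip': 29.824170470237732, 'w': 34.21438018024269}
5 [0.     0.     0.0871] [-3.3711  6.6233  0.0539]
10 [0.     0.     0.1743] [-7.1846 12.8753  0.0541]
15 [0.     0.     0.2616] [-11.5284  18.771    0.0543]
20 [0.     0.     0.3489] [-16.3695  24.2657   0.0545]
25 [0.     0.     0.4361] [-21.6711  29.3176   0.0547]
30 [0.     0.     0.5234] [-27.3928  33.8882   0.0549]
```

```bash
cat > rows.py <<'E'
import sys
from h import *
np.set_printoptions(suppress=True)
a,b,st,yc=map(float,sys.argv[1:5]); dx=float(sys.argv[5])/1000 if len(sys.argv)>5 else 0
print(eleph())
for th in np.arange(a+st,b+.01,st):
    r,s=tool_delta(*tcp_at(th,yc/1000,lift=.0007,dx=dx)); print(th,r.round(3)[2],s.round(1))
E
python3 rows.py 0 14 2 1
```

```text
{'t': 8.1, 'tip': array([ 0.38,  0.91, 36.75]), 'collar': array([-33.62,  34.92,  36.75]), 'th': np.float64(0.01), 'F': array([-0.12, -0.26, -1.69]), 'M': array([ 0.094, -0.099,  0.026]), 'grip': 29.824170470237732, 'w': 34.21438018024269}
2.0 0.035 [-1.3  2.7  0.1]
4.0 0.07 [-2.7  5.3  0.1]
6.0 0.105 [-4.1  7.9  0.1]
8.0 0.139 [-5.6 10.4  0.1]
10.0 0.174 [-7.2 12.9  0.1]
12.0 0.209 [-8.9 15.3  0.1]
14.0 0.244 [-10.6  17.6   0.1]
```

>>> step_arm:
  moves:
    - [[0, 0, 0.035], [-1.3, 2.7, 0], 30]
    - [[0, 0, 0.07], [-2.7, 5.3, 0], 30]
    - [[0, 0, 0.105], [-4.1, 7.9, 0], 30]
    - [[0, 0, 0.139], [-5.6, 10.4, 0], 30]
    - [[0, 0, 0.174], [-7.2, 12.9, 0], 30]
    - [[0, 0, 0.174], [-7.2, 12.9, 0], 30]
    - [[0, 0, 0.174], [-7.2, 12.9, 0], 30]

```text
time_s: 8.8
eef_pos: [0.5068, -0.0205, 0.0223]
tcp_rot: [0.09, -3.14, 0.0]
ft_force: [-0.4, -0.2, -1.7]
width: 0.389
grip_force: 29.8
```

```bash
python3 rows.py 10 30 2.5 1
```

```text
{'t': 8.8, 'tip': array([ 0.03, -4.72, 36.72]), 'collar': array([-27.61,  34.63,  36.72]), 'th': np.float64(9.92), 'F': array([-0.39, -0.12, -1.7 ]), 'M': array([ 0.004, -0.081, -0.017]), 'grip': 29.824200868606567, 'w': 34.132574808253274}
12.5 0.045 [-1.6  3.3  0. ]
15.0 0.089 [-3.3  6.5  0. ]
17.5 0.132 [-5.1  9.7  0. ]
20.0 0.176 [-7.1 12.8  0. ]
22.5 0.22 [-9.2 15.8  0. ]
25.0 0.263 [-11.5  18.7   0. ]
27.5 0.307 [-13.8  21.4   0. ]
30.0 0.35 [-16.3  24.1   0. ]
```

>>> step_arm:
  moves:
    - [[0, 0, 0.045], [-1.6, 3.3, 0], 30]
    - [[0, 0, 0.089], [-3.3, 6.5, 0], 30]
    - [[0, 0, 0.132], [-5.1, 9.7, 0], 30]
    - [[0, 0, 0.176], [-7.1, 12.8, 0], 30]
    - [[0, 0, 0.22], [-9.2, 15.8, 0], 30]
    - [[0, 0, 0.263], [-11.5, 18.7, 0], 30]
    - [[0, 0, 0.263], [-11.5, 18.7, 0], 30]
    - [[0, 0, 0.263], [-11.5, 18.7, 0], 30]

```text
time_s: 9.6
eef_pos: [0.5172, -0.0013, 0.0223]
tcp_rot: [-0.322, -3.125, 0.0]
ft_force: [-0.2, -0.6, -2.2]
width: 0.386
grip_force: 29.8
```

```bash
python3 rows.py 25 45 2.5 1
```

```text
{'t': 9.6, 'tip': array([ -2.65, -13.38,  36.69]), 'collar': array([-19.13,  31.79,  36.69]), 'th': np.float64(24.96), 'F': array([-0.35, -0.54, -2.24]), 'M': array([ 0.049, -0.103, -0.   ]), 'grip': 29.82416421175003, 'w': 33.86906064833715}
27.5 0.044 [-1.6  3.4 -0. ]
30.0 0.088 [-3.3  6.6 -0. ]
32.5 0.132 [-5.1  9.8 -0. ]
35.0 0.175 [-7.1 12.9 -0. ]
37.5 0.219 [-9.2 15.9 -0. ]
40.0 0.263 [-11.4  18.8  -0. ]
42.5 0.306 [-13.8  21.6  -0. ]
45.0 0.35 [-16.3  24.3  -0. ]
```

>>> step_arm:
  moves:
    - [[0, 0, 0.044], [-1.6, 3.4, 0], 30]
    - [[0, 0, 0.088], [-3.3, 6.6, 0], 30]
    - [[0, 0, 0.132], [-5.1, 9.8, 0], 30]
    - [[0, 0, 0.175], [-7.1, 12.9, 0], 30]
    - [[0, 0, 0.219], [-9.2, 15.9, 0], 30]
    - [[0, 0, 0.263], [-11.4, 18.8, 0], 30]
    - [[0, 0, 0.306], [-13.8, 21.6, 0], 30]
    - [[0, 0, 0.35], [-16.3, 24.3, 0], 30]
    - [[0, 0, 0.35], [-16.3, 24.3, 0], 30]
    - [[0, 0, 0.35], [-16.3, 24.3, 0], 30]

```text
time_s: 10.6
eef_pos: [0.538, 0.0191, 0.0223]
tcp_rot: [-0.861, -3.021, 0.0]
ft_force: [0.2, 0.1, -1.7]
width: 0.386
grip_force: 29.8
```

```bash
python3 rows.py 45 65 2.5 1
python3 - <<'E'
from h import *
c=eyes.calibration("scene"); im=eyes.snapshot("scene")[...,::-1]
q=proj(c,tf((BX,BY,0,BA),[RX,.02,.036]))[0]; u,v=(q-[40,30]).astype(int)
cv2.imwrite("pics/s2.png",cv2.resize(im[v:v+60,u:u+80],(640,480),interpolation=cv2.INTER_CUBIC))
E
```

```text
{'t': 10.6, 'tip': array([ -9.49, -23.07,  36.65]), 'collar': array([-9.49, 25.01, 36.65]), 'th': np.float64(45.0), 'F': array([ 0.19,  0.08, -1.69]), 'M': array([ 0.004, -0.106, -0.037]), 'grip': 29.82423484325409, 'w': 33.87929833779774}
47.5 0.044 [-1.6  3.4 -0. ]
50.0 0.087 [-3.3  6.6 -0. ]
52.5 0.131 [-5.1  9.8 -0. ]
55.0 0.174 [-7.1 12.9 -0.1]
57.5 0.218 [-9.2 15.8 -0.1]
60.0 0.262 [-11.4  18.7  -0.1]
62.5 0.305 [-13.8  21.5  -0.1]
65.0 0.349 [-16.3  24.2  -0.1]
```

View pics/s2.png

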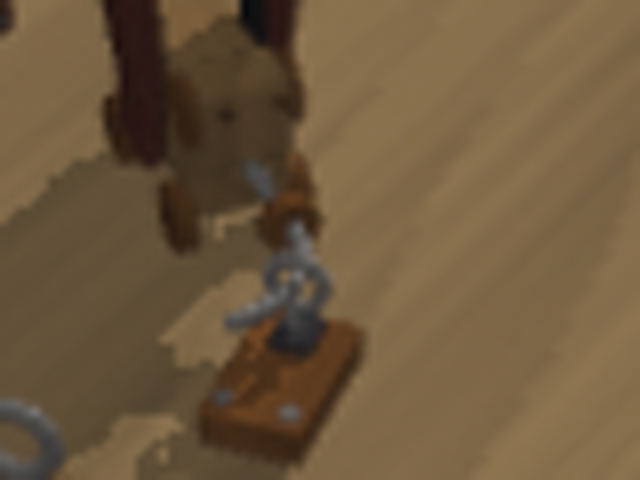

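The hook passes cleanly through the ring: the tip (235,322) is emerging beyond the ring (298,285).

>>> step_arm:
  moves:
    - [[0, 0, 0.044], [-1.6, 3.4, 0], 30]
    - [[0, 0, 0.087], [-3.3, 6.6, 0], 30]
    - [[0, 0, 0.131], [-5.1, 9.8, 0], 30]
    - [[0, 0, 0.174], [-7.1, 12.9, 0], 30]
    - [[0, 0, 0.218], [-9.2, 15.8, 0], 30]
    - [[0, 0, 0.262], [-11.4, 18.7, 0], 30]
    - [[0, 0, 0.305], [-13.8, 21.5, 0], 30]
    - [[0, 0, 0.305], [-13.8, 21.5, 0], 30]
    - [[0, 0, 0.305], [-13.8, 21.5, 0], 30]

```text
time_s: 11.55
eef_pos: [0.5611, 0.0302, 0.0223]
tcp_rot: [-1.31, -2.855, 0.0]
ft_force: [-0.1, 0.1, -2.0]
width: 0.386
grip_force: 29.8
```

```bash
python3 rows.py 62 82 2 1
```

```text
{'t': 11.55, 'tip': array([-17.78, -29.18,  36.68]), 'collar': array([-3.33, 16.69, 36.68]), 'th': np.float64(62.48), 'F': array([-0.06,  0.16, -1.96]), 'M': array([ 0.039, -0.148,  0.003]), 'grip': 29.824067652225494, 'w': 33.89595653693898}
64.0 0.026 [-0.9  2.  -0. ]
66.0 0.061 [-2.2  4.6 -0. ]
68.0 0.096 [-3.6  7.2 -0. ]
70.0 0.131 [-5.1  9.7 -0. ]
72.0 0.166 [-6.7 12.2 -0. ]
74.0 0.201 [-8.3 14.6 -0. ]
76.0 0.236 [-10.  17.  -0.]
78.0 0.271 [-11.9  19.3  -0. ]
80.0 0.306 [-13.8  21.5  -0. ]
82.0 0.341 [-15.7  23.7  -0. ]
```

>>> step_arm:
  moves:
    - [[0, 0, 0.026], [-0.9, 2.0, 0], 30]
    - [[0, 0, 0.061], [-2.2, 4.6, 0], 30]
    - [[0, 0, 0.061], [-2.2, 4.6, 0], 30]

```text
time_s: 11.85
eef_pos: [0.5663, 0.0317, 0.0224]
tcp_rot: [1.399, 2.813, 0.0]
ft_force: [0.3, -0.3, -2.4]
width: 0.387
grip_force: 29.8
```

>>> step_arm:
  moves:
    - [[0, 0, 0.017], [-0.6, 1.3, 0], 30]
    - [[0, 0, 0.035], [-1.4, 2.6, 0], 30]
    - [[0, 0, 0.035], [-1.4, 2.6, 0], 30]

```text
time_s: 12.15
eef_pos: [0.5692, 0.0321, 0.0223]
tcp_rot: [1.448, 2.788, 0.0]
ft_force: [0.0, -0.2, -1.7]
width: 0.384
grip_force: 29.8
```

>>> step_arm:
  moves:
    - [[0, 0, 0.017], [-0.6, 1.3, 0], 30]
    - [[0, 0, 0.035], [-1.4, 2.6, 0], 30]
    - [[0, 0, 0.035], [-1.4, 2.6, 0], 30]

```text
time_s: 12.45
eef_pos: [0.5722, 0.0324, 0.0223]
tcp_rot: [1.497, 2.762, 0.0]
ft_force: [0.5, -0.6, -3.5]
width: 0.39
grip_force: 29.8
```

```bash
python3 rows.py 70 90 2 1
```

```text
{'t': 12.45, 'tip': array([-21.77, -31.29,  36.74]), 'collar': array([-1.35, 12.25, 36.74]), 'th': np.float64(70.13), 'F': array([ 0.39, -0.67, -3.55]), 'M': array([-0.01 , -0.066,  0.007]), 'grip': 29.824316203594208, 'w': 34.22804597776094}
72.0 0.033 [-0.8  2.4  0. ]
74.0 0.068 [-2.1  5.   0. ]
76.0 0.102 [-3.5  7.6  0. ]
78.0 0.137 [-5.  10.1  0. ]
80.0 0.172 [-6.6 12.6  0. ]
82.0 0.207 [-8.3 15.   0. ]
84.0 0.242 [-10.   17.3   0. ]
86.0 0.277 [-11.9  19.6   0. ]
88.0 0.312 [-13.8  21.9   0. ]
90.0 0.347 [-15.8  24.    0. ]
```

```bash
python3 - <<'E'
from h import *
for th,yc in((72.5,1.75),(75,2.5),(77.5,3.25),(80,4),(82.5,4.75),(85,5.5),(87.5,6.25),(90,7)):
    r,s=tool_delta(*tcp_at(th,yc/1000,lift=.0007)); print(th,r.round(3)[2],s.round(1))
E
```

```text
72.5 0.041 [-0.4  3.3  0. ]
75 0.085 [-1.4  6.8  0. ]
77.5 0.129 [-2.5 10.3  0. ]
80 0.172 [-3.8 13.6  0. ]
82.5 0.216 [-5.2 16.9  0. ]
85 0.26 [-6.7 20.   0. ]
87.5 0.303 [-8.4 23.1  0. ]
90 0.347 [-10.1  26.    0. ]
```

>>> step_arm:
  moves:
    - [[0, 0, 0.041], [-0.4, 3.3, 0], 30]
    - [[0, 0, 0.085], [-1.4, 6.8, 0], 30]
    - [[0, 0, 0.129], [-2.5, 10.3, 0], 30]
    - [[0, 0, 0.172], [-3.8, 13.6, 0], 30]
    - [[0, 0, 0.172], [-3.8, 13.6, 0], 30]

```text
time_s: 12.95
eef_pos: [0.5858, 0.0368, 0.0223]
tcp_rot: [1.728, 2.624, 0.0]
ft_force: [-0.1, 0.2, -2.3]
width: 0.388
grip_force: 29.8
```

```bash
python3 - <<'E'
from h import *
print(eleph())
for th,yc in((82.5,4.75),(85,5.5),(87.5,6.25),(90,7)):
    r,s=tool_delta(*tcp_at(th,yc/1000,lift=.0007)); print(th,r.round(3)[2],s.round(1))
E
```

```text
{'t': 12.95, 'tip': array([-27.4 , -29.42,  36.72]), 'collar': array([ 0.14,  9.99, 36.72]), 'th': np.float64(79.95), 'F': array([-0.02,  0.19, -2.26]), 'M': array([ 0.002, -0.122,  0.035]), 'grip': 29.824561178684235, 'w': 34.09348269004804}
82.5 0.045 [-0.9  3.3  0. ]
85 0.088 [-1.8  6.7  0. ]
87.5 0.132 [-2.9 10.   0. ]
90 0.175 [-4.2 13.2  0. ]
```

>>> step_arm:
  moves:
    - [[0, 0, 0.045], [-0.9, 3.3, 0], 30]
    - [[0, 0, 0.088], [-1.8, 6.7, 0], 30]
    - [[0, 0, 0.088], [-1.8, 6.7, 0], 30]

```text
time_s: 13.25
eef_pos: [0.5924, 0.0377, 0.0223]
tcp_rot: [-1.841, -2.546, 0.0]
ft_force: [-0.2, 0.3, -2.9]
width: 0.389
grip_force: 29.8
```

>>> step_arm:
  moves:
    - [[0, 0, 0.044], [-0.9, 3.4, 0], 30]
    - [[0, 0, 0.087], [-1.8, 6.7, 0], 30]
    - [[0, 0, 0.087], [-1.8, 6.7, 0], 30]
    - [[0, 0, 0.087], [-1.8, 6.7, 0], 30]

```text
time_s: 13.65
eef_pos: [0.599, 0.038, 0.0223]
tcp_rot: [-1.948, -2.465, 0.0]
ft_force: [-0.7, 0.6, -3.0]
width: 0.386
grip_force: 29.8
```

```bash
python3 - <<'E'
from h import *
print(eleph()); print(tool_delta(*tcp_at(90,.005,lift=.0007)))
import time
F=[]
E
```

```text
{'t': 13.65, 'tip': array([-33.74, -27.1 ,  36.67]), 'collar': array([ 0.17,  7.  , 36.67]), 'th': np.float64(89.84), 'F': array([-0.54,  0.76, -2.97]), 'M': array([-0.058, -0.11 ,  0.033]), 'grip': 29.82421338558197, 'w': 33.87628365667166}
(array([-3.48334831e-04, -5.41615116e-05,  2.82158363e-03]), array([-2.00059309,  0.54306035, -0.03403815]))
```

>>> step_arm:
  moves:
    - [[0, 0, 0], [-0.5, 0, 0], 30]
    - [[0, 0, 0], [-1, 0, 0], 30]
    - [[0, 0, 0], [-1, 0, 0], 30]

```text
time_s: 13.95
eef_pos: [0.5994, 0.037, 0.0223]
tcp_rot: [-1.95, -2.463, 0.0]
ft_force: [-1.1, -0.3, -2.8]
width: 0.389
grip_force: 29.8
```

>>> step_arm:
  moves:
    - [[0, 0, 0], [-0.5, 0, 0], 30]
    - [[0, 0, 0], [-1, 0, 0], 30]
    - [[0, 0, 0], [-1, 0, 0], 30]

```text
time_s: 14.25
eef_pos: [0.5998, 0.036, 0.0223]
tcp_rot: [1.951, 2.463, 0.0]
ft_force: [1.1, 0.6, -2.4]
width: 0.391
grip_force: 29.8
```

>>> step_arm:
  moves:
    - [[0, 0, 0], [-0.5, 0, 0], 30]
    - [[0, 0, 0], [-1, 0, 0], 30]
    - [[0, 0, 0], [-1, 0, 0], 30]

```text
time_s: 14.55
eef_pos: [0.6, 0.0351, 0.0223]
tcp_rot: [-1.951, -2.463, 0.0]
ft_force: [0.1, -0.2, -2.9]
width: 0.383
grip_force: 29.8
```

Collar at about 4 mm, with no contact yet.

>>> step_arm:
  moves:
    - [[0, 0, 0], [-0.4, 0, 0], 30]
    - [[0, 0, 0], [-0.8, 0, 0], 30]
    - [[0, 0, 0], [-0.8, 0, 0], 30]

```text
time_s: 14.85
eef_pos: [0.6002, 0.0343, 0.0223]
tcp_rot: [-1.951, -2.463, 0.0]
ft_force: [-0.5, -0.1, -1.9]
width: 0.39
grip_force: 29.8
```

>>> step_arm:
  moves:
    - [[0, 0, 0], [-0.3, 0, 0], 30]
    - [[0, 0, 0], [-0.6, 0, 0], 30]
    - [[0, 0, 0], [-0.6, 0, 0], 30]

```text
time_s: 15.15
eef_pos: [0.6003, 0.034, 0.0224]
tcp_rot: [-1.95, -2.463, -0.0]
ft_force: [0.1, 1.4, -2.0]
width: 0.385
grip_force: 29.8
```

```bash
python3 -c "
from h import *
print(eleph())"
```

```text
{'t': 15.15, 'tip': array([-33.68, -31.23,  36.76]), 'collar': array([ 0.29,  2.8 , 36.76]), 'th': np.float64(89.96), 'F': array([ 0.45,  1.37, -2.02]), 'M': array([ 0.197,  0.017, -0.043]), 'grip': 29.824393093585968, 'w': 33.79220659329438}
```

>>> step_arm:
  moves:
    - [[0, 0, 0], [-0.3, 0, 0], 30]
    - [[0, 0, 0], [-0.6, 0, 0], 30]
    - [[0, 0, 0], [-0.6, 0, 0], 30]

```text
time_s: 15.45
eef_pos: [0.6004, 0.0335, 0.0223]
tcp_rot: [-1.95, -2.462, -0.001]
ft_force: [-1.8, 2.8, -2.0]
width: 0.384
grip_force: 29.8
```

```bash
python3 -c "
from h import *
print(eleph())"
```

```text
{'t': 15.45, 'tip': array([-33.68, -31.69,  36.75]), 'collar': array([ 0.29,  2.34, 36.75]), 'th': np.float64(89.95), 'F': array([-1.11,  3.1 , -1.97]), 'M': array([0.426, 0.048, 0.024]), 'grip': 29.824516475200653, 'w': 33.73340753630566}
```

>>> step_arm:
  moves:
    - [[0, 0, 0], [-0.3, 0, 0], 30]
    - [[0, 0, 0], [-0.6, 0, 0], 30]
    - [[0, 0, 0], [-0.6, 0, 0], 30]

```text
time_s: 15.75
eef_pos: [0.6005, 0.0331, 0.0224]
tcp_rot: [-1.95, -2.462, -0.001]
ft_force: [-1.1, 5.0, -1.1]
width: 0.385
grip_force: 29.8
```

```bash
python3 -c "
from h import *
print(eleph())"
```

```text
{'t': 15.75, 'tip': array([-33.65, -32.2 ,  36.78]), 'collar': array([ 0.32,  1.83, 36.78]), 'th': np.float64(89.95), 'F': array([ 0.06,  5.17, -1.07]), 'M': array([0.729, 0.18 , 0.02 ]), 'grip': 29.8247292637825, 'w': 33.81222123118658}
```

>>> step_arm:
  moves:
    - [[0, 0, 0], [-0.2, 0, 0], 30]
    - [[0, 0, 0], [-0.2, 0, 0], 30]
    - [[0, 0, 0], [-0.2, 0, 0], 30]
    - [[0, 0, 0], [-0.2, 0, 0], 30]

```text
time_s: 16.15
eef_pos: [0.6005, 0.0329, 0.0224]
tcp_rot: [-1.95, -2.462, -0.001]
ft_force: [-2.0, 4.6, -1.5]
width: 0.385
grip_force: 29.8
```

>>> step_arm:
  moves:
    - [[0, 0, 0], [0, 0, 0], 30]
    - [[0, 0, 0], [0, 0, 0], 30]
    - [[0, 0, 0], [0, 0, 0], 30]
    - [[0, 0, 0], [0, 0, 0], 30]
    - [[0, 0, 0], [0, 0, 0], 30]
    - [[0, 0, 0], [0, 0, 0], 30]

```text
time_s: 16.75
eef_pos: [0.6005, 0.0329, 0.0223]
tcp_rot: [-1.95, -2.462, -0.001]
ft_force: [-1.0, 5.3, -0.9]
width: 0.381
grip_force: 29.8
```

>>> step_arm:
  moves:
    - [[0, 0, 0], [0, 0, 0], 30]
    - [[0, 0, 0], [0, 0, 0], 30]
    - [[0, 0, 0], [0, 0, 0], 30]
    - [[0, 0, 0], [0, 0, 0], 30]
    - [[0, 0, 0], [0, 0, 0], 30]
    - [[0, 0, 0], [0, 0, 0], 30]
    - [[0, 0, 0], [0, 0, 0], 30]

```text
time_s: 17.45
eef_pos: [0.6005, 0.0329, 0.0224]
tcp_rot: [-1.95, -2.462, -0.001]
ft_force: [-2.3, 4.5, -1.7]
width: 0.388
grip_force: 29.8
```

```bash
python3 -c "
from h import *
print(eleph())"
```

```text
{'t': 17.45, 'tip': array([-33.66, -32.34,  36.77]), 'collar': array([ 0.31,  1.69, 36.77]), 'th': np.float64(89.95), 'F': array([-1.18,  4.89, -1.72]), 'M': array([ 0.84 ,  0.168, -0.053]), 'grip': 29.82492595911026, 'w': 34.07215894768043}
```

>>> step_arm:
  moves:
    - [[0, 0, 0], [-0.2, 0, 0], 30]
    - [[0, 0, 0], [-0.2, 0, 0], 30]
    - [[0, 0, 0], [-0.2, 0, 0], 30]
    - [[0, 0, 0], [-0.2, 0, 0], 30]
    - [[0, 0, 0], [-0.2, 0, 0], 30]
    - [[0, 0, 0], [-0.2, 0, 0], 30]
    - [[0, 0, 0], [-0.2, 0, 0], 30]
    - [[0, 0, 0], [-0.2, 0, 0], 30]
    - [[0, 0, 0], [-0.2, 0, 0], 30]
    - [[0, 0, 0], [-0.2, 0, 0], 30]
    - [[0, 0, 0], [-0.2, 0, 0], 30]
    - [[0, 0, 0], [-0.2, 0, 0], 30]
    - [[0, 0, 0], [-0.2, 0, 0], 30]

```text
time_s: 18.75
eef_pos: [0.6006, 0.0328, 0.0224]
tcp_rot: [-1.95, -2.462, -0.001]
ft_force: [-1.1, 5.5, -0.5]
width: 0.387
grip_force: 29.8
```

```bash
python3 -c "
from h import *
print(eleph())"
```

```text
{'t': 18.75, 'tip': array([-33.64, -32.44,  36.81]), 'collar': array([ 0.33,  1.6 , 36.81]), 'th': np.float64(89.94), 'F': array([ 0.15,  5.59, -0.51]), 'M': array([ 0.8  ,  0.252, -0.04 ]), 'grip': 29.825396239757538, 'w': 34.00032581318583}
```

>>> step_arm:
  moves:
    - [[0, 0, 0], [1, 0, 0], 30]
    - [[0, 0, 0], [2, 0, 0], 30]
    - [[0, 0, 0], [2.5, 0, 0.4], 30]
    - [[0, 0, 0], [2.5, 0, 0.9], 30]
    - [[0, 0, 0], [2.5, 0, 0.9], 30]

```text
time_s: 19.25
eef_pos: [0.6003, 0.0341, 0.0216]
tcp_rot: [1.951, 2.462, -0.0]
ft_force: [-0.4, 0.1, -1.7]
width: 0.386
grip_force: 29.8
```

```bash
python3 -c "
from h import *
print(eleph())"
```

```text
{'t': 19.25, 'tip': array([-33.67, -31.09,  35.97]), 'collar': array([ 0.32,  2.92, 35.97]), 'th': np.float64(89.99), 'F': array([-0.34,  0.14, -1.68]), 'M': array([ 0.058, -0.035, -0.016]), 'grip': 29.821336269378662, 'w': 33.92680885929484}
```

Contact is off and the wheels are about on the table. Now I'll open slowly and rise.

>>> step_arm:
  moves:
    - [[0, 0, 0], [0, 0, 0.2], 30]
    - [[0, 0, 0], [0, 0, 0.2], 36]
    - [[0, 0, 0], [0, 0, 0.2], 42]
    - [[0, 0, 0], [0, 0, 0.2], 50]
    - [[0, 0, 0], [0, 0, 0.2], 58]
    - [[0, 0, 0], [0, 0, 0.2], 66]
    - [[0, 0, 0], [0, 0, 0.2], 72]
    - [[0, 0, 0], [0, 0, 0.2], 72]
    - [[0, 0, 0], [0, 0, 0.2], 72]
    - [[0, 0, 0], [0, 0, -15], 72]
    - [[0, 0, 0], [0, 0, -45], 72]
    - [[0, 0, 0], [0, 0, -90], 72]
    - [[0, 0, 0], [0, 0, -140], 72]
    - [[0, 0, 0], [0, 0, -160], 72]
    - [[0, 0, 0], [0, 0, -160], 72]
    - [[0, 0, 0], [0, 0, -160], 72]

```text
time_s: 20.85
eef_pos: [0.6001, 0.0346, 0.1817]
tcp_rot: [1.95, 2.462, 0.001]
ft_force: [-0.8, -0.6, -1.1]
width: 0.818
grip_force: 0.0
```

```bash
python3 - <<'E'
from h import *
o=ctrl.get_obs();print(o["eef_pos"],o["ft_force"],o["width"])
im=eyes.snapshot("scene")[...,::-1]
cv2.imwrite("pics/s3.png",cv2.resize(im[115:265,155:355],(800,600),interpolation=cv2.INTER_CUBIC))
E
```

```text
[0.60013941 0.03464948 0.18172187] [-0.82239007 -0.55064388 -1.11465752] 0.8179369059736058
```

View pics/s3.png

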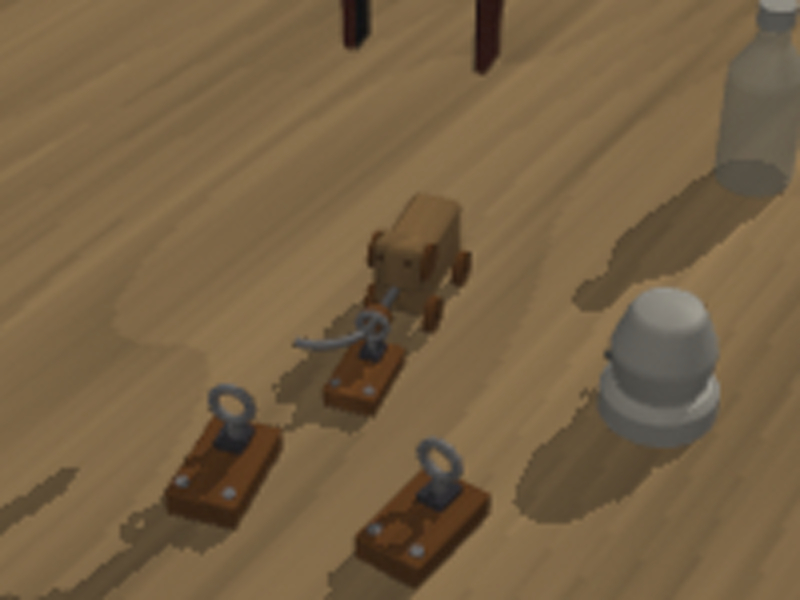

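The elephant at (420,255) stands on its wheels with its hook through the small ring (372,325). The gripper is clear and nothing else has moved.

```bash
python3 -c "
from bench import ticket
print(ticket.close_job())"
```

```text
the job is handed in; nothing more can be done
None
```

I hitched the elephant to the smallest block's ring and held the collar at about 5 to 6 N for over a second. It was then released standing on its wheels with the hook through the ring, and the job is handed in; no verdict came back.

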